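Clear the valve plate, then snap the knob on and keep it pressed

ROBOT

A 6-joint arm with a two-finger parallel gripper is mounted at the origin on the work surface. World frame = base frame: x ahead of the robot, y to its left, z up, the work surface at z = 0. Lengths are in m, angles in rad, forces in N, time in s.
With the tool pointing down it reaches from about 0.4 to 0.925 m from the base axis. Payload 12.5 kg.
Tool frame: the origin (TCP) lies between the finger pads; the fingertips stand 25 mm ahead of it and the grasp point (between the pads) lies 6 mm ahead of it; z points along the fingers, y is the direction in which the jaws open and shut (so a half turn about z gives the same grasp; the last joint's range is limited). The gripper opens to 95 mm and grips with 3 to 60 N. Pads are 20 mm wide; open, the fingers measure 119 mm over their backs; the gripper's body (75 mm by 180 mm) begins 59 mm behind the grasp point.
Start: joints at [1.146, 0.491, 1.559, -0, 1.092, -0.106], TCP at [0.196, 0.594, 0.24] pointing down, gripper open.
Joint ranges: [-3.1, 3.1], [-0.84, 2.19], [0.05, 2.79], [-1.13, 4.28], [0.06, 2.93], [-2.69, 2.69]. Speed limits (rad/s): [2.22, 2.22, 2.79, 3.14, 3.14, 3.14].

INTERFACE

Orientations are given as a 3x3 rotation matrix whose columns are the frame's x, y, z axes.
In Python, from bench import arm, optics gives the robot as it stands. The module is installed in compiled form; this text tells all that it offers.
- The arm moves only by the shell command python3 -m handwheel 'ROWS' [OPENING]. ROWS is text: rows parted by semicolons, each of 6 numbers parted by spaces: the shift along the tool's x, y, z in m, then the turn, a rotation vector about the tool's x, y, z in rad. In form: tx ty tz rx ry rz; .... A call has exactly 8 rows; each row shifts and turns the commanded pose from where the row before left it, along the tool's axes as they then stand; what a row does not reach is not made up. A row lasts 1/10 s, in which the tool goes at most 50 mm and 8.59 degrees, less where a joint would pass 70% of its speed; a pose out of reach is approached as far as the arm can. A call with a gripper value outside its range is refused whole. OPENING is the opening in per cent of the stroke, from 0 (shut) to 100 (fully open), set as the call begins (- or left out, the last holds). The fingers move at their own pace and stop on an object; the grip force is fixed at half the most. Time passes only in rows, so rows that do not move let the fingers close, or fill a call up. It gives the time, the measured TCP pose, the force and the opening at its end, in the units of the state.
- arm.observe(): the state, without advancing time (a new reading comes with each control period).
- optics.read_camera(name): name is "scene" or "top" or "wrist"; returns a dict with "img" (480x640x3 uint8, red, green, blue), "fx", "fy", "cx", "cy" (pixels), "view" (4x4, takes a point from world to camera coordinates); the wrist camera has in their place "mount" (4x4, takes a point from camera to tool coordinates, whose origin is the TCP and whose axes are the flange's). Camera axes: x right, y up, looking along -z (the intrinsics and any distortion apply to the point x, -y, -z); pixel columns grow to the right and rows downward; lengths in m; the calibration is good to about 2 mm. A picture is of the moment at which its call begins: read the wrist's pose just before it. There is no depth.
- arm.finish_job(): hands the job in, once; it reports no verdict.
Trained networks look in the newest picture that a camera, given by its name, has taken for a name from the list of things; names that differ only in an ending like _2 or _b are one class to them, and where a whole thing is asked for, a point or a joint stands for the part that bears it (a point fixed in the world has none). Each returns a list of dicts, best first, with "score" (0 to 1); they miss things now and then, are a little off and sometimes report something else, mostly with a low value. They report only what shows in the picture. A call takes as long as a camera call.
- optics.masks_of(thing, camera): "pixels" (480x640 bool, what is visible of it) and "extent" ([left, top, right, bottom] in pixels, round what is visible of it).
The state is a dict: "t": time; "joint_positions": joint angles; "joint_vel": joint speeds; "joint_efforts": joint torques, N m; "position": TCP position; "orientation": TCP orientation; "ft_force": force on the tool from outside, world axes, zero at the start; "torque": the same for the moment, N m; "opening": finger opening in m.
Only numpy, scipy, OpenCV 4.12 (cv2) and the standard library are available. Lean on these libraries where they do the work, as an engineer would, in place of code of your own. Each camera call takes 0.05 s, during which the arm holds its last target. There are 200 camera calls.

TASK

Using the brush, sweep the three loose scraps off the metal valve plate onto the bench, then stand the brush back on the bench clear of the plate. Then push the black knob, open side down, straight down onto the brass stud until it clicks, keep pressing after the click until it is fully home with its springy red seal squashed, and finish still holding it pressed down there. Do not touch the scraps with the gripper, and leave the tamper, filter basket and pliers where they are.

Things in the scene. Friction and masses are not known exactly. Their poses are not given: they have to be found in the camera images.
- plate: Fixed metal plate on the bench, 200 (x) x 240 (y) x 16 mm thick, no rim, top at z = 16 mm. Origin: centre of its underside; own x, y along its edges. A dark round boss (diameter 46, 6 mm high) stands at own (0, +60 mm), the brass stud in its middle. Scraps lie on the half towards its own -y edge (own y below -20 mm); the strip own y = 0 to +30 mm is free.
- stud_base (a point): Point on the stud's upright axis at the boss's top, 22 mm above the bench; axes as the plate's. The brass stud rises 25 mm from here: diameter 17 mm, its top 5 mm tapered to diameter 10. Four small sprung steel balls stand about 4 mm out of its side, 18 mm up.
- seal (a joint): How far the red seal ring is squashed, 0 to 0.005 m. It lies round the stud's foot on the boss (outer diameter 42, inner 28 mm); its top is 7 mm above stud_base when free, 2 mm when squashed to its stop. It springs back; about 2 N starts it, 9 N brings it to the stop.
- stud_tip (a point): Centre of the stud's top, 25 mm above stud_base. Pushing the knob: its bead meets the balls with the rim 17 mm above stud_base and snaps past them (click, the push drops) with the rim 12 to 8 mm above it. The push peaks at about 6 to 15 N, then the balls pull it down. After that the rim meets the seal at 7 mm and is fully home at 2 mm. Let go, it rides up to about 7 mm.
- knob: Loose black round knob, diameter 44 mm, 36 mm high, about 60 g, steel disc on its closed top, hollow below; starts upright on the bench. Origin: centre of its open rim (underside), z up. Inside, a round grey bead 2 to 9 mm above the rim leaves a 22 mm hole; above it the hollow is 31 mm wide and ends 27 mm above the rim.
- brush: Loose wooden block brush standing on its bristles, about 150 g. Origin at the centre of the bristles' underside; own x along the head. Stiff bristles 116 (x) x 24 (y) x 22 mm high, wooden head 120 x 30 x 14 mm on top of them, and an upright square handle post 24 x 24 mm in the middle from 36 to 80 mm height.
- brush_grip (a point): Middle of the brush's handle post, 62 mm above the bristles' underside.
- scrap_a_mid (a point): Middle of a black piece of old gasket, about 32 x 20 x 12 mm, lying on the plate (about 15 g).
- scrap_b_mid (a point): Middle of a reddish-brown chunk, about 24 x 20 x 13 mm, lying on the plate (about 15 g).
- scrap_c_mid (a point): Middle of a green chunk of broken plastic, about 24 x 20 x 14 mm, lying on the plate (about 15 g).
- tamper: Bystander: upright steel tamper, foot diameter 58 mm, 88 mm high. Origin at the centre of its underside.
- basket: Bystander: round metal filter basket, diameter 64 mm, 28 mm high, open top. Origin at the centre of its underside.
- pliers: Bystander: pliers with red and blue handles lying flat, about 165 mm long, 13 mm high; jaws to own +x, origin under the pivot.

How it is judged:
On the way, in this order (a step that is already met when the one before it is completed fails the run):
1. all three scraps have been swept off the plate onto the bench while the brush is held (height (world z) of each of scrap_a_mid, scrap_b_mid, scrap_c_mid below 0.017 m and contact force between the fingers and brush above 1 N), for 0.2 s.
2. the brush stands released on the bench, clear of the plate (contact force between the fingers and brush below 0.1 N and height (world z) of brush below 0.01 m and angle between brush's own z axis and vertical below 0.2 rad and contact force between brush and plate below 0.05 N and linear speed of brush below 0.02 m/s), for 0.2 s.
3. the knob has clicked onto the stud (horizontal distance between knob and stud_base below 0.005 m and z of knob in the frame of stud_base below 0.0085 m and angle between knob's own z axis and vertical below 0.12 rad), for 0.1 s.
At the end, for the whole second after the job is handed in: Gripper still pressing the knob: upright (0.1 rad), within 5 mm of the stud axis, rim under 4 mm above stud_base, more than 4 N on the seal, still. Scraps off the plate (middles below 17 mm). Brush upright (0.2 rad) on the bench, released, still, not touching the plate; bystanders within 20 mm (all of step 2 and horizontal distance between knob and stud_base below 0.005 m and z of knob in the frame of stud_base below 0.004 m and angle between knob's own z axis and vertical below 0.1 rad and contact force between knob and plate above 4 N and contact force between the fingers and knob above 2 N and linear speed of knob below 0.01 m/s and height (world z) of each of scrap_a_mid, scrap_b_mid, scrap_c_mid below 0.017 m); the arm keeps its last pose, push and grip.
It fails at once if the robot itself touches a scrap (contact force between any of the fingers, the arm and scrap_a above 0.3 N or contact force between any of the fingers, the arm and scrap_b above 0.3 N or contact force between any of the fingers, the arm and scrap_c above 0.3 N).
It fails at once if the tamper, basket or pliers are moved by more than 20 mm (distance of any of tamper, basket, pliers from where it was at the start of the episode above 0.02 m).
It also fails if it takes over 70 s, if anything falls off the work surface, if the arm or the gripper's body presses on something with over 40 N, if the wrist force passes 120 N, or if a joint passes its speed limit or range.

## Working session

There is one attempt and no reset: what is moved stays moved. The work goes in short steps, Python scripts to look and compute and a shell command to move; the robot and the scene stay as the last step left them, time stands still between calls to the robot, and variables do not carry over. Pictures are saved under pics/ and viewed, about 8 in all and at most 12, crops included, and the job is handed in when it is done.

```bash
mkdir -p pics; python3 - <<'E'
from bench import arm, optics
import cv2,numpy as np
s=arm.observe()
print({k:np.round(v,3).tolist() for k,v in s.items()})
for c in ["top","scene"]:
    r=optics.read_camera(c); cv2.imwrite(f"pics/{c}0.png",r["img"][:,:,::-1])
    print(c,{k:(np.round(v,4).tolist()) for k,v in r.items() if k!="img"})
    for n in ["plate","knob","brush","scrap_a_mid","tamper","basket","pliers","stud_base","seal"]:
        try:
            for d in optics.masks_of(n,c)[:4]:
                ys,xs=np.nonzero(d["pixels"]); print(c,n,round(d["score"],2),d["extent"],xs.mean().round(1),ys.mean().round(1))
        except Exception as e: print(n,e)
E
```

```text
{'t': 0.0, 'joint_positions': [1.146, 0.492, 1.559, 0.0, 1.092, -0.106], 'joint_vel': [0.002, 0.001, -0.0, 0.001, -0.001, -0.0], 'joint_efforts': [-0.001, -61.266, -25.817, 0.069, 0.048, -0.0], 'position': [0.196, 0.593, 0.239], 'orientation': [[-0.95, 0.313, -0.0], [0.313, 0.95, -0.001], [0.0, -0.001, -1.0]], 'ft_force': [0.029, 0.348, -0.23], 'torque': [0.012, 0.028, 0.023], 'opening': 0.095}
top {'fx': 476.3595, 'fy': 476.3595, 'cx': 324.9117, 'cy': 234.9581, 'view': [[-0.0133, -0.9999, -0.0029, -0.066], [0.978, -0.0137, 0.2081, -0.6201], [-0.2081, -0.0001, 0.9781, -1.1281], [0.0, 0.0, 0.0, 1.0]]}
top plate 0.71 [265.4, 235.7, 358.8, 311.0] 313.6 274.5
top plate 0.36 [340.8, 270.8, 342.8, 275.9] 340.0 274.4
top knob 0.49 [186.4, 233.8, 206.1, 249.3] 195.5 240.0
top brush 0.65 [185.6, 288.9, 217.1, 342.0] 202.7 313.4
top scrap_a_mid 0.64 [320.4, 281.1, 332.6, 291.1] 327.9 286.2
top basket 0.81 [431.9, 215.8, 456.9, 242.8] 441.8 228.5
top pliers 0.82 [320.7, 142.5, 346.3, 199.2] 337.5 167.7
top pliers 0.68 [338.5, 255.8, 346.7, 264.1] 340.9 259.2
top pliers 0.27 [265.5, 234.9, 359.4
[... 231 characters left out ...]
 0.0009, -0.4791], [-0.4155, 0.5794, 0.7011, 0.2367], [0.4076, -0.5705, 0.713, -1.4299], [0.0, 0.0, 0.0, 1.0]]}
scene plate 0.96 [204.8, 196.1, 350.5, 305.7] 279.5 248.8
scene plate 0.54 [254.4, 254.5, 264.5, 265.1] 258.2 259.3
scene knob 0.97 [384.9, 171.0, 403.9, 194.6] 393.0 181.7
scene brush 0.6 [304.1, 137.8, 336.7, 179.0] 320.4 156.4
scene scrap_a_mid 0.49 [246.4, 237.9, 264.2, 248.9] 255.4 244.0
scene tamper 0.79 [102.2, 298.9, 138.6, 348.6] 118.6 327.8
scene basket 0.88 [191.1, 364.2, 225.5, 405.6] 208.3 385.4
scene pliers 0.9 [334.5, 314.0, 424.7, 368.2] 384.4 334.0
scene stud_base 0.61 [205.3, 192.8, 351.9, 303.4] 279.9 248.8
scene seal 0.67 [285.9, 222.2, 308.9, 230.1] 297.8 226.1
```

View pics/top0.png

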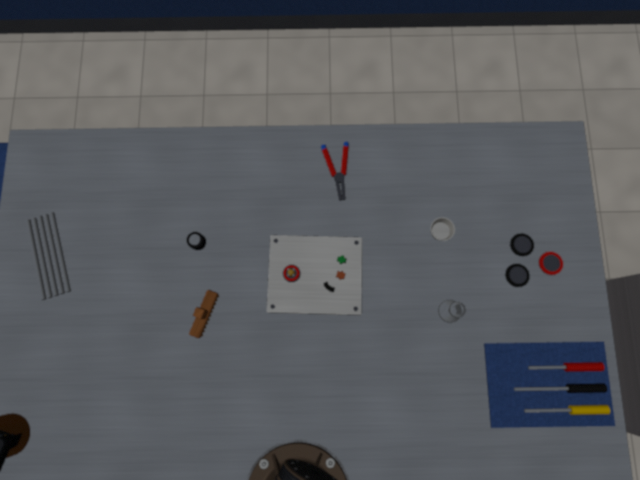

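The top view shows the plate at (314,274), with the stud at (291,273) and the scraps at (341,259), (341,275) and (329,286). The brush is at (203,313), the knob at (196,241), the basket at (442,229), the tamper at (452,311) and the pliers at (338,170).

```bash
cat > h.py <<'E'
from bench import arm, optics
import cv2,numpy as np
def cam(c):
    s=arm.observe(); r=optics.read_camera(c)
    if "view" in r: Tc=np.linalg.inv(r["view"])
    else:
        T=np.eye(4);T[:3,:3]=s["orientation"];T[:3,3]=s["position"]; Tc=T@r["mount"]
    r["Tc"]=Tc; return r
def px2w(r,u,v,z):
    d=r["Tc"][:3,:3]@np.array([(u-r["cx"])/r["fx"],-(v-r["cy"])/r["fy"],-1.]);o=r["Tc"][:3,3]
    return o+d*(z-o[2])/d[2]
def w2px(r,p):
    q=np.linalg.inv(r["Tc"])@np.append(p,1); return np.array([r["cx"]+r["fx"]*q[0]/-q[2],r["cy"]-r["fy"]*q[1]/-q[2]])
E
python3 - <<'E'
from h import *
r=cam("top"); print(r["Tc"][:3,3].round(3))
for n,u,v,z in [("platecorners",268,236,.016),("",361,236,.016),("",361,314,.016),("",268,314,.016),("stud",291,272.5,.04),("knob",196,240.5,.036),("brushpost",202,314,.08),("brushend1",212,291,.036),("brushend2",196,337,.036),("black",329,286.5,.022),("red",341,275,.022),("green",341.5,259.5,.022),("tamper",452,311,.04),("basket",442,229,.02),("pliers",339,178,.005)]:
    print(n,px2w(r,u,v,z).round(3))
r=cam("wrist"); cv2.imwrite("pics/w0.png",r["img"][:,:,::-1]); print({k:np.round(v,4).tolist() for k,v in r.items() if k!="img"})
r=cam("scene"); 
for n,u,v,z in [("knob",393,175,.036),("tamper",119,342,.0),("plate",279.5,249,.012)]:print(n,px2w(r,u,v,z).round(3))
E
```

```text
[ 0.371 -0.075  1.232]
platecorners [0.629 0.074 0.016]
 [ 0.625 -0.168  0.016]
 [ 0.425 -0.163  0.016]
 [0.428 0.072 0.016]
stud [0.529 0.012 0.04 ]
knob [0.615 0.256 0.036]
brushpost [0.427 0.222 0.08 ]
brushend1 [0.486 0.21  0.036]
brushend2 [0.373 0.246 0.036]
black [ 0.494 -0.083  0.022]
red [ 0.523 -0.114  0.022]
green [ 0.563 -0.116  0.022]
tamper [ 0.428 -0.386  0.04 ]
basket [ 0.64 -0.38  0.02]
pliers [ 0.789 -0.115  0.005]
{'fx': 419.5153, 'fy': 419.5153, 'cx': 317.0233, 'cy': 242.6365, 'mount': [[-0.0001, 0.9674, 0.2533, 0.0719], [1.0, 0.0002, -0.0003, -0.0002], [-0.0003, 0.2533, -0.9674, -0.1459], [0.0, 0.0, 0.0, 1.0]], 'Tc': [[0.3135, -0.9186, -0.2407, 0.1275], [0.9496, 0.3034, 0.079, 0.6158], [0.0004, -0.2533, 0.9674, 0.3856], [0.0, 0.0, 0.0, 1.0]]}
knob [0.619 0.26  0.036]
tamper [ 0.44  -0.402  0.   ]
plate [ 0.538 -0.059  0.012]
```

View pics/w0.png

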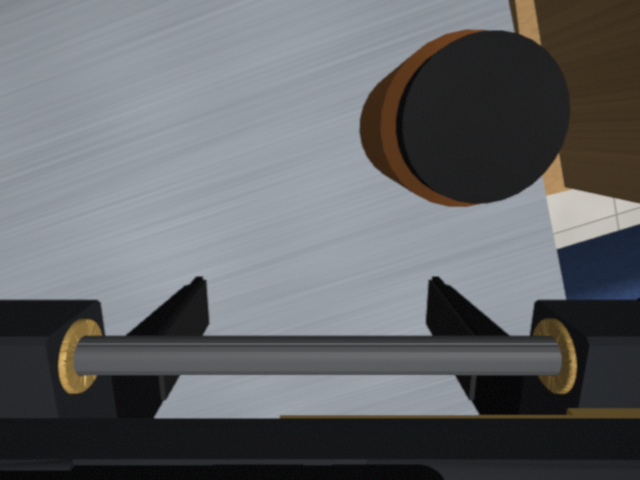

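```bash
python3 -m handwheel '-0.042 -0.034 0 0 0 0;-0.042 -0.034 0 0 0 0;-0.042 -0.034 0 0 0 0;-0.042 -0.034 0 0 0 0;-0.042 -0.034 0 0 0 0;-0.042 -0.034 0 0 0 0;-0.042 -0.034 0.015 0 0 0;-0.042 -0.034 0.015 0 0 0' 100
python3 - <<'E'
from h import *
r=cam("wrist"); cv2.imwrite("pics/w1.png",r["img"][:,:,::-1]); s=arm.observe(); print(s["position"].round(4) if hasattr(s["position"],"round") else s["position"])
for d in optics.masks_of("brush","wrist")[:2]: print(d["score"],d["extent"])
for z in (.036,.08): print(w2px(r,[.43,.225,z]))
E
```

```text
t: 1.95
position: [0.4112, 0.2585, 0.2131]
orientation: [[-0.95, 0.313, 0.002], [0.313, 0.95, 0.001], [-0.001, 0.001, -1.0]]
ft_force: [0.4, 0.5, -0.3]
opening: 0.0952
[0.4137 0.2538 0.211 ]
0.86 [274.2, 184.5, 316.9, 326.2]
[284.74921767 261.21040699]
[280.19975835 279.79688647]
```

View pics/w1.png

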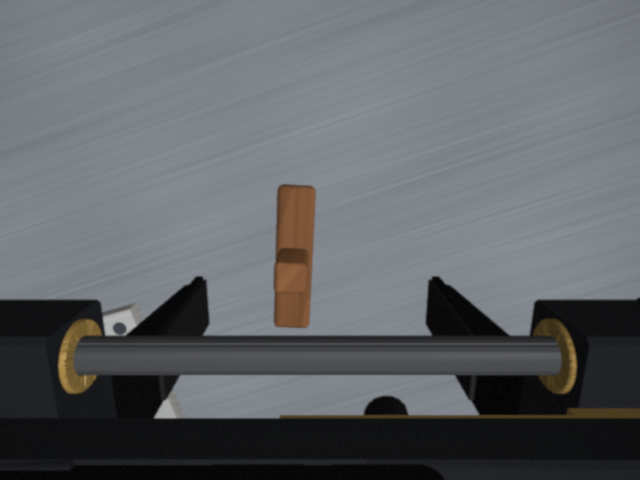

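The brush's post top is at about (291,276) between the fingers. Its head runs from (297,185) to (292,326), nearly parallel to the tool x axis.

```bash
cat > loc.py <<'E'
from h import *
import sys
# usage: loc.py u v z ... : positions and tool-frame offsets from wrist camera now
def run(pts):
    r=cam("wrist"); s=arm.observe(); R=np.array(s["orientation"]); p=np.array(s["position"])
    print("TCP",p.round(4))
    for u,v,z in pts:
        w=px2w(r,u,v,z); print((u,v,z),"world",w.round(4),"tool",(R.T@(w-p)).round(4))
a=list(map(float,sys.argv[1:])); run([a[i:i+3] for i in range(0,len(a),3)])
E
python3 loc.py 291 276 .08 297 185 .036 292 326.5 .036
```

```text
TCP [0.4114 0.2581 0.2124]
(291.0, 276.0, 0.08) world [0.4299 0.2307 0.08  ] tool [-0.0264 -0.02    0.1324]
(297.0, 185.0, 0.036) world [0.3756 0.2519 0.036 ] tool [ 0.0318 -0.0171  0.1764]
(292.0, 326.5, 0.036) world [0.4858 0.209  0.036 ] tool [-0.0863 -0.0228  0.1763]
```

```bash
python3 -m handwheel '-0.027 -0.020 0 0 0 0.048;0 0 0.03 0 0 0;0 0 0.03 0 0 0;0 0 0.03 0 0 0;0 0 0.03 0 0 0;0 0 0.024 0 0 0;0 0 0 0 0 0;0 0 0 0 0 0' 100
python3 -m handwheel '0 0 0 0 0 0;0 0 0 0 0 0;0 0 0 0 0 0;0 0 0 0 0 0;0 0 0 0 0 0;0 0 0 0 0 0;0 0 0 0 0 0;0 0 0 0 0 0' 0
python3 -m handwheel '0 0 -0.03 0 0 0;0 0 -0.03 0 0 0;0 0 -0.03 0 0 0;0 0 0 0 0 0.1;0 0 0 0 0 0.1;0 0 0 0 0 0.06;0 0 0 0 0 0;0 0 0 0 0 0' 0
```

```text
t: 2.9
position: [0.4295, 0.2335, 0.0694]
orientation: [[-0.934, 0.358, -0.0], [0.358, 0.934, 0.0], [0.0, 0.0, -1.0]]
ft_force: [-0.5, 0.2, -0.2]
opening: 0.0953
t: 3.7
position: [0.4296, 0.2327, 0.0689]
orientation: [[-0.933, 0.359, -0.0], [0.359, 0.933, 0.0], [0.0, 0.0, -1.0]]
ft_force: [0.3, -0.5, -0.5]
opening: 0.0365
t: 4.5
position: [0.4296, 0.2327, 0.1588]
orientation: [[-0.811, 0.585, -0.0], [0.585, 0.811, 0.0], [0.0, -0.0, -1.0]]
ft_force: [-0.2, -0.3, -0.1]
opening: 0.0005
```

The fingers were still moving when I lifted, so the brush stayed behind. I'll go back, open the gripper and check the brush.

```bash
python3 -m handwheel '0 0 -0.03 0 0 -0.1;0 0 -0.02 0 0 -0.1;0 0 0 0 0 -0.06;0 0 0 0 0 0;0 0 0 0 0 0;0 0 0 0 0 0;0 0 0 0 0 0;0 0 0 0 0 0' 100
python3 - <<'E'
from h import *
r=cam("wrist"); cv2.imwrite("pics/w2.png",r["img"][:,:,::-1])
for d in optics.masks_of("brush","wrist")[:2]: print(d["score"],d["extent"])
for p in ([.43,.2315,.08],[.3756,.2519,.036],[.4858,.209,.036]): print(w2px(r,p))
E
```

```text
t: 5.3
position: [0.4296, 0.2327, 0.2086]
orientation: [[-0.933, 0.359, -0.0], [0.359, 0.933, -0.0], [0.0, -0.0, -1.0]]
ft_force: [-0.5, -0.8, -0.9]
opening: 0.059
0.97 [299.5, 151.8, 338.6, 301.3]
[315.9382369  243.89818359]
[315.36836124 153.22310877]
[314.92820766 301.45476357]
```

View pics/w2.png

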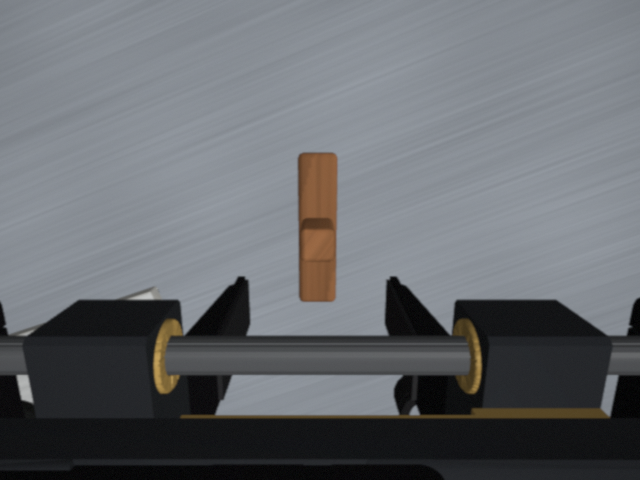

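The brush is untouched and centred, with its post top at (318,245) against a predicted (316,244). I'll descend again and give the fingers enough time to close.

```bash
python3 -m handwheel '0 0 0.03 0 0 0;0 0 0.03 0 0 0;0 0 0.03 0 0 0;0 0 0.03 0 0 0;0 0 0.02 0 0 0;0 0 0 0 0 0;0 0 0 0 0 0;0 0 0 0 0 0' 70
python3 -m handwheel '0 0 0 0 0 0;0 0 0 0 0 0;0 0 0 0 0 0;0 0 0 0 0 0;0 0 0 0 0 0;0 0 0 0 0 0;0 0 0 0 0 0;0 0 0 0 0 0' 0
python3 -m handwheel '0 0 0 0 0 0;0 0 0 0 0 0;0 0 0 0 0 0;0 0 0 0 0 0;0 0 0 0 0 0;0 0 0 0 0 0;0 0 0 0 0 0;0 0 0 0 0 0' 0
```

```text
t: 6.2
position: [0.4301, 0.2329, 0.07]
orientation: [[-0.933, 0.359, 0.002], [0.359, 0.933, 0.001], [-0.001, 0.001, -1.0]]
ft_force: [0.1, 0.5, 0.6]
opening: 0.0666
t: 7.0
position: [0.4296, 0.2327, 0.0689]
orientation: [[-0.933, 0.359, 0.0], [0.359, 0.933, 0.0], [0.0, 0.0, -1.0]]
ft_force: [0.1, 0.5, 0.3]
opening: 0.024
t: 7.8
position: [0.4296, 0.2327, 0.0689]
orientation: [[-0.934, 0.359, 0.0], [0.359, 0.934, 0.0], [0.0, 0.0, -1.0]]
ft_force: [0.1, -0.9, 2.0]
opening: 0.0239
```

```bash
python3 -m handwheel '0 0 -0.03 0 0 0;0 0 -0.03 0 0 0;0 0 -0.03 0 0 0;0 0 -0.01 0 0 -0.12;0 0 0 0 0 -0.12;0 0 0 0 0 -0.126;0 0 0 0 0 0;0 0 0 0 0 0' 0
python3 -m handwheel '-0.014 -0.038 0 0 0 0;-0.014 -0.038 0 0 0 0;-0.014 -0.038 0 0 0 0;-0.014 -0.038 0 0 0 0;-0.014 -0.038 0 0 0 0;-0.014 -0.038 0 0 0 0;-0.014 -0.037 0 0 0 0;0 0 0 0 0 0' 0
python3 - <<'E'
from h import *
r=cam("top"); cv2.imwrite("pics/t1.png",cv2.resize(r["img"][215:330,170:380,::-1],None,fx=3.8,fy=3.8,interpolation=cv2.INTER_CUBIC))
r=cam("wrist"); cv2.imwrite("pics/w3.png",r["img"][:,:,::-1])
print(arm.observe()["position"],arm.observe()["opening"])
for p in ([.569,-.105,.016],[.528,-.166,.016]): print(w2px(r,p))
E
```

```text
t: 8.6
position: [0.4295, 0.2326, 0.1687]
orientation: [[-1.0, 0.004, -0.0], [0.004, 1.0, -0.0], [0.0, -0.0, -1.0]]
ft_force: [-0.0, 0.7, -2.3]
opening: 0.0237
t: 9.4
position: [0.5289, -0.0361, 0.1686]
orientation: [[-1.0, 0.008, 0.001], [0.008, 1.0, -0.001], [-0.001, -0.001, -1.0]]
ft_force: [-0.5, 0.7, -1.3]
opening: 0.0237
[ 0.52723638 -0.03300825  0.16840013] 0.023629538957021506
[223.70709828 288.11022145]
[136.85984181 236.01609431]
```

View pics/w3.png

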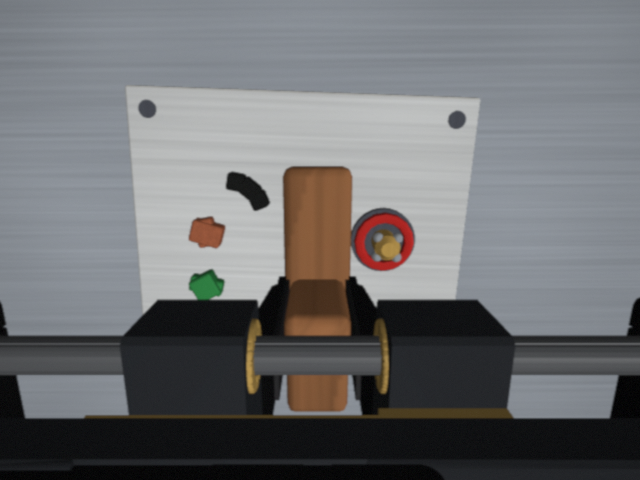

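The view shows the plate's near corners at (127,87) and (480,99), the stud tip at (389,245) and the seal ring at (383,238). Black runs (226,172)-(269,210), red is at (207,233) and green at (206,285). The brush is held over the free strip.

```bash
python3 loc.py 127 87 .016 480 99 .016 228 174 .024 267 208 .024 207 232 .029 206 300 .028 206 270 .03 389 244 .047 382.5 238 .029 318 168 .136 318 410 .136
```

```text
TCP [ 0.527  -0.0322  0.1685]
(127.0, 87.0, 0.016) world [ 0.4248 -0.1596  0.016 ] tool [ 0.1015 -0.1278  0.1526]
(480.0, 99.0, 0.016) world [0.4337 0.0777 0.016 ] tool [0.0935 0.1095 0.1526]
(228.0, 174.0, 0.024) world [ 0.4822 -0.0937  0.024 ] tool [ 0.0444 -0.0617  0.1445]
(267.0, 208.0, 0.024) world [ 0.506  -0.0677  0.024 ] tool [ 0.0207 -0.0357  0.1445]
(207.0, 232.0, 0.029) world [ 0.5218 -0.1096  0.029 ] tool [ 0.0047 -0.0775  0.1395]
(206.0, 300.0, 0.028) world [ 0.5731 -0.1143  0.028 ] tool [-0.0466 -0.082   0.1404]
(206.0, 270.0, 0.03) world [ 0.5494 -0.1121  0.03  ] tool [-0.0228 -0.0798  0.1384]
(389.0, 244.0, 0.047) world [0.5264 0.0146 0.047 ] tool [0.0006 0.0468 0.1215]
(382.5, 238.0, 0.029) world [0.5268 0.0131 0.029 ] tool [0.0002 0.0452 0.1395]
(318.0, 168.0, 0.136) world [ 0.4696 -0.0322  0.136 ] tool [ 0.0573 -0.0002  0.0326]
(318.0, 410.0, 0.136) world [ 0.5868 -0.0327  0.136 ] tool [-0.0599 -0.0003  0.0324]
```

```bash
python3 -m handwheel '-0.004 0 0.02 0 0 0.029;0 0 0.02 0 0 0;0 0 0.02 0 0 0;0 0 0.015 0 0 0;0 0 0.005 0 0 0;0 0 0.0025 0 0 0;0 0 0 0 0 0;0 0 0 0 0 0' 0
python3 - <<'E'
from bench import arm
s=arm.observe();print(s["position"],s["ft_force"])
E
```

```text
t: 10.35
position: [0.5317, -0.0322, 0.087]
orientation: [[-1.0, 0.03, 0.001], [0.03, 1.0, -0.0], [-0.001, -0.0, -1.0]]
ft_force: [-0.1, 0.0, -0.9]
opening: 0.0239
[ 0.53165647 -0.0321667   0.08703816] [-0.10431436  0.00129522 -0.85380017]
```

```bash
python3 -m handwheel '0 0 0.001 0 0 0;0 -0.006 0 0 0 0;0 -0.012 0 0 0 0;0 -0.012 0 0 0 0;0 -0.012 0 0 0 0;0 -0.012 0 0 0 0;0 -0.012 0 0 0 0;0 -0.012 0 0 0 0' 0
python3 -m handwheel '0 -0.012 0 0 0 0;0 -0.012 0 0 0 0;0 -0.012 0 0 0 0;0 -0.012 0 0 0 0;0 -0.012 0 0 0 0;0 -0.012 0 0 0 0;0 -0.012 0 0 0 0;0 -0.012 0 0 0 0' 0
python3 - <<'E'
from h import *
r=cam("wrist"); a=r["img"]; r=cam("top"); b=cv2.resize(r["img"][215:335,240:400],(640,480),interpolation=cv2.INTER_CUBIC)
cv2.imwrite("pics/m1.png",cv2.resize(np.hstack([a,b]),(800,300),interpolation=cv2.INTER_AREA)[:,:,::-1]); cv2.imwrite("pics/w4.png",a[:,:,::-1])
E
```

```text
t: 11.15
position: [0.529, -0.1115, 0.0853]
orientation: [[-1.0, 0.03, -0.0], [0.03, 1.0, 0.0], [0.0, 0.0, -1.0]]
ft_force: [-1.1, 0.7, -2.4]
opening: 0.0242
t: 11.95
position: [0.5262, -0.2073, 0.0853]
orientation: [[-1.0, 0.03, -0.0], [0.03, 1.0, 0.0], [0.0, 0.0, -1.0]]
ft_force: [0.0, 1.4, -2.1]
opening: 0.0237
```

View pics/m1.png

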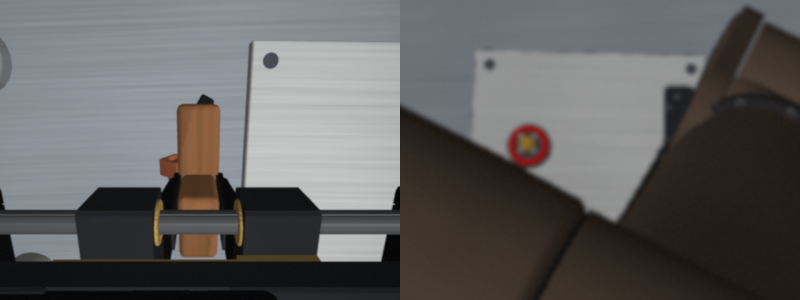

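Black at (205,100) and red at (168,166) are now off the plate, and green is hidden. I'll lift and move aside to look.

```bash
python3 -m handwheel '0 0 -0.03 0 0 0;0 0 -0.03 0 0 0;0 0 -0.03 0 0 0;0.01 0.03 -0.01 0 0 0;0.01 0.03 0 0 0 0;0.01 0.03 0 0 0 0;0.01 0.02 0 0 0 0;0 0 0 0 0 0' 0
python3 - <<'E'
from h import *
r=cam("wrist"); a=r["img"]; cv2.imwrite("pics/w5.png",a[:,:,::-1])
for d in optics.masks_of("scrap_a_mid","wrist"): print(d["score"],d["extent"])
E
```

```text
t: 12.85
position: [0.4883, -0.0929, 0.1855]
orientation: [[-1.0, 0.028, -0.001], [0.028, 1.0, 0.001], [0.001, 0.001, -1.0]]
ft_force: [-0.2, -0.0, -1.7]
opening: 0.0239
0.82 [169.6, 194.5, 193.1, 243.3]
```

View pics/w5.png

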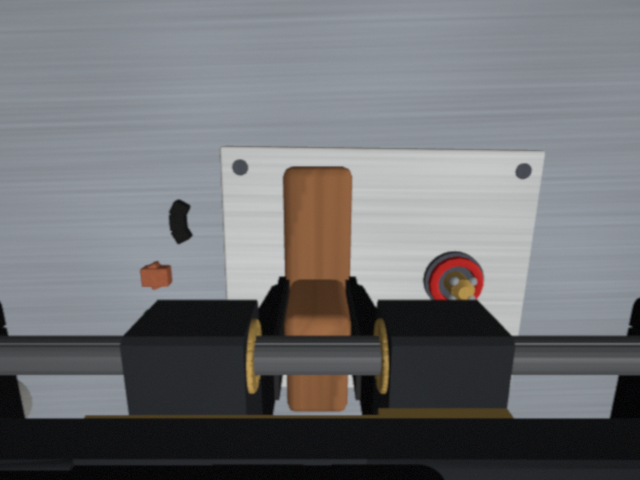

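```bash
python3 -m handwheel '-0.03 0 0 0 0 0;-0.03 0 0 0 0 0;-0.03 0.02 0 0 0 0;-0.02 0.02 0 0 0 0;0 0.02 0 0 0 0;0 0 0 0 0 0;0 0 0 0 0 0;0 0 0 0 0 0' 0
python3 - <<'E'
from h import *
r=cam("wrist"); a=r["img"]; cv2.imwrite("pics/w6.png",a[:,:,::-1]); h=cv2.cvtColor(a,cv2.COLOR_RGB2HSV)
m=cv2.inRange(h,(40,90,40),(85,255,255)); n,_,st,ce=cv2.connectedComponentsWithStats(m)
for i in range(1,n):
    if st[i,4]>30: print(st[i],ce[i],px2w(r,*ce[i],.014).round(3),px2w(r,*ce[i],.03).round(3))
for p in ([.425,-.16,.016],[.624,-.168,.016]): print(w2px(r,p))
E
```

```text
t: 13.75
position: [0.6013, -0.0396, 0.1853]
orientation: [[-1.0, 0.031, 0.0], [0.031, 1.0, -0.0], [-0.0, -0.0, -1.0]]
ft_force: [0.3, -1.4, -1.6]
opening: 0.0241
[ 52 170  38  31 756] [ 70.94708995 184.77910053] [ 0.562 -0.224  0.014] [ 0.56  -0.215  0.03 ]
[128.02546023 -23.28826134]
[154.56246941 262.3205348 ]
```

View pics/w6.png

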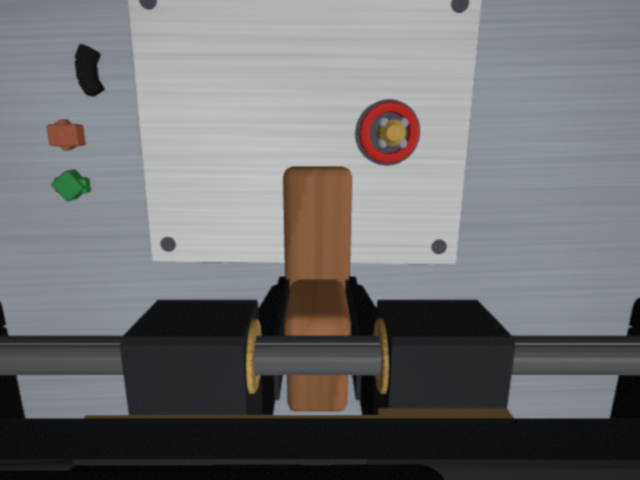

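All three scraps lie on the bench: black (88,70), red (66,134) and green (71,185). Next I'll put the brush back on the bench.

```bash
python3 -m handwheel '0.022 0.033 0 0 0 0;0.022 0.033 0 0 0 0;0.022 0.033 0 0 0 0;0.022 0.033 0 0 0 0;0.022 0.033 0 0 0 0;0.022 0.033 0 0 0 0;0.022 0.033 0 0 0 0;0.022 0.033 0 0 0 0' 0
python3 -m handwheel '0 0 0.025 0 0 0;0 0 0.025 0 0 0;0 0 0.025 0 0 0;0 0 0.02 0 0 0;0 0 0.01 0 0 0;0 0 0.006 0 0 0;0 0 0.002 0 0 0;0 0 0 0 0 0' 0
```

```text
t: 14.6
position: [0.4327, 0.2312, 0.1857]
orientation: [[-1.0, 0.031, 0.001], [0.031, 1.0, 0.0], [-0.001, 0.0, -1.0]]
ft_force: [0.0, 0.1, -1.4]
opening: 0.0238
t: 15.4
position: [0.4336, 0.2306, 0.0728]
orientation: [[-1.0, 0.03, 0.001], [0.03, 1.0, 0.0], [-0.001, 0.0, -1.0]]
ft_force: [0.3, 0.4, -2.0]
opening: 0.0243
```

```bash
python3 -m handwheel '0 0 0.0015 0 0 0;0 0 0.001 0 0 0;0 0 0.001 0 0 0;0 0 0 0 0 0;0 0 0 0 0 0;0 0 0 0 0 0;0 0 0 0 0 0;0 0 0 0 0 0' 0
```

```text
t: 16.2
position: [0.4332, 0.2307, 0.0689]
orientation: [[-1.0, 0.03, 0.0], [0.03, 1.0, 0.0], [-0.0, 0.0, -1.0]]
ft_force: [0.2, -0.2, -1.2]
opening: 0.0235
```

```bash
python3 -m handwheel '0 0 0 0 0 0;0 0 0 0 0 0;0 0 0 0 0 0;0 0 0 0 0 0;0 0 0 0 0 0;0 0 0 0 0 0;0 0 0 0 0 0;0 0 0 0 0 0' 80
python3 -m handwheel '0 0 -0.02 0 0 0;0 0 -0.03 0 0 0;0 0 -0.04 0 0 0;0 0 -0.04 0 0 0;-0.03 0 0 0 0 0;-0.03 0.01 0 0 0 0;-0.03 0.01 0 0 0 0;-0.03 0.01 0 0 0 0' 80
python3 -m handwheel '-0.03 0 0 0 0 0;-0.03 0 0 0 0 0;0 0 0 0 0 0;0 0 0 0 0 0;0 0 0 0 0 0;0 0 0 0 0 0;0 0 0 0 0 0;0 0 0 0 0 0' 100
python3 - <<'E'
from h import *
r=cam("wrist"); a=r["img"]; cv2.imwrite("pics/w7.png",a[:,:,::-1])
for n in ("knob","brush"):
  for d in optics.masks_of(n,"wrist")[:2]: print(n,d["score"],d["extent"])
print(w2px(r,[.617,.258,.036]))
E
```

```text
t: 17.0
position: [0.4332, 0.2307, 0.0689]
orientation: [[-1.0, 0.03, 0.0], [0.03, 1.0, 0.0], [-0.0, 0.0, -1.0]]
ft_force: [0.3, 0.2, -0.2]
opening: 0.0752
t: 17.8
position: [0.5551, 0.2573, 0.199]
orientation: [[-1.0, 0.03, 0.0], [0.03, 1.0, 0.0], [-0.0, 0.0, -1.0]]
ft_force: [-0.8, 1.4, 0.8]
opening: 0.0758
t: 18.6
position: [0.6137, 0.2554, 0.1992]
orientation: [[-1.0, 0.03, 0.0], [0.03, 1.0, 0.0], [-0.0, 0.0, -1.0]]
ft_force: [-0.7, -0.1, -0.3]
opening: 0.0951
knob 0.58 [294.4, 205.0, 350.4, 267.8]
brush 0.75 [250.7, 2.8, 294.4, 65.2]
brush 0.65 [0.0, 0.0, 98.6, 258.0]
[320.36483971 235.11292115]
```

View pics/w7.png

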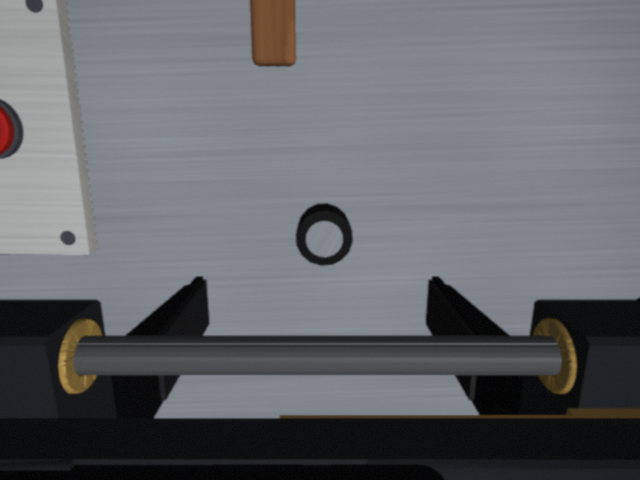

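The knob's steel disc is centred at (324,239), and the brush stands at the top of the picture (250-295, 0-65).

```bash
python3 loc.py 324.5 239 .036 324.5 236.5 .036 297 235 .030 352 235 .030
```

```text
TCP [0.614  0.2553 0.199 ]
(324.5, 239.0, 0.036) world [0.6203 0.261  0.036 ] tool [-0.0061  0.0058  0.163 ]
(324.5, 236.5, 0.036) world [0.6183 0.261  0.036 ] tool [-0.0042  0.0058  0.163 ]
(297.0, 235.0, 0.03) world [0.618  0.2399 0.03  ] tool [-0.0045 -0.0153  0.169 ]
(352.0, 235.0, 0.03) world [0.6192 0.2824 0.03  ] tool [-0.0045  0.0272  0.169 ]
```

```bash
python3 -m handwheel '-0.0055 0.006 0.03 0 0 0;0 0 0.03 0 0 0;0 0 0.03 0 0 0;0 0 0.03 0 0 0;0 0 0.03 0 0 0;0 0 0.014 0 0 0;0 0 0.004 0 0 0;0 0 0 0 0 0' 100
python3 -m handwheel '0 0 0 0 0 0;0 0 0 0 0 0;0 0 0 0 0 0;0 0 0 0 0 0;0 0 0 0 0 0;0 0 0 0 0 0;0 0 0 0 0 0;0 0 0 0 0 0' 0
python3 -m handwheel '0 0 0 0 0 0;0 0 0 0 0 0;0 0 0 0 0 0;0 0 0 0 0 0;0 0 0 0 0 0;0 0 0 0 0 0;0 0 0 0 0 0;0 0 0 0 0 0' 0
```

```text
t: 19.6
position: [0.6199, 0.2612, 0.0312]
orientation: [[-1.0, 0.03, 0.0], [0.03, 1.0, 0.0], [-0.0, 0.0, -1.0]]
ft_force: [-0.6, -0.5, -0.3]
opening: 0.0952
t: 20.4
position: [0.6197, 0.2611, 0.0309]
orientation: [[-1.0, 0.03, -0.0], [0.03, 1.0, 0.0], [0.0, 0.0, -1.0]]
ft_force: [0.0, 0.4, -0.1]
opening: 0.0438
t: 21.2
position: [0.6197, 0.2611, 0.0309]
orientation: [[-1.0, 0.03, 0.0], [0.03, 1.0, 0.0], [-0.0, 0.0, -1.0]]
ft_force: [-0.3, -0.1, 0.6]
opening: 0.0438
```

```bash
python3 -m handwheel '0 0 -0.03 0 0 0;0 0 -0.04 0 0 0;0 0 -0.04 0 0 0;0 0 -0.01 0 0 0;0.003 -0.03 0 0 0 0;0.003 -0.03 0 0 0 0;0.003 -0.03 0 0 0 0;0.003 -0.03 0 0 0 0' 0
python3 -m handwheel '0.003 -0.03 0 0 0 0;0.003 -0.03 0 0 0 0;0.003 -0.03 0 0 0 0;0.003 -0.03 0 0 0 0;0 -0.008 0 0 0 0;0 0 0 0 0 0;0 0 0 0 0 0;0 0 0 0 0 0' 0
python3 - <<'E'
from h import *
r=cam("wrist"); a=r["img"]; cv2.imwrite("pics/w8.png",a[:,:,::-1])
for n in ("knob","seal"):
  for d in optics.masks_of(n,"wrist")[:2]: print(n,d["score"],d["extent"])
print(w2px(r,[.5265,.014,.047]),w2px(r,[.5265,.014,.029]))
h=cv2.cvtColor(a,cv2.COLOR_RGB2HSV); m=cv2.inRange(h,(0,150,80),(6,255,255))|cv2.inRange(h,(174,150,80),(180,255,255))
n,_,st,ce=cv2.connectedComponentsWithStats(m); print(st[1:][st[1:,4]>100])
E
```

```text
t: 22.0
position: [0.6036, 0.1405, 0.1502]
orientation: [[-1.0, 0.03, -0.001], [0.03, 1.0, 0.0], [0.001, -0.0, -1.0]]
ft_force: [0.9, 0.5, -0.6]
opening: 0.044
t: 22.8
position: [0.5884, 0.015, 0.1507]
orientation: [[-1.0, 0.029, -0.0], [0.029, 1.0, 0.0], [0.0, 0.0, -1.0]]
ft_force: [-0.1, 0.3, -0.3]
opening: 0.0439
knob 0.85 [260.3, 252.3, 375.8, 388.8]
seal 0.89 [274.7, 122.6, 344.9, 190.0]
seal 0.62 [617.8, 0.0, 637.1, 83.0]
[311.93462974 150.72903599] [312.2643456  149.53527728]
[[ 278  123   66   67 1851]]
```

View pics/w8.png

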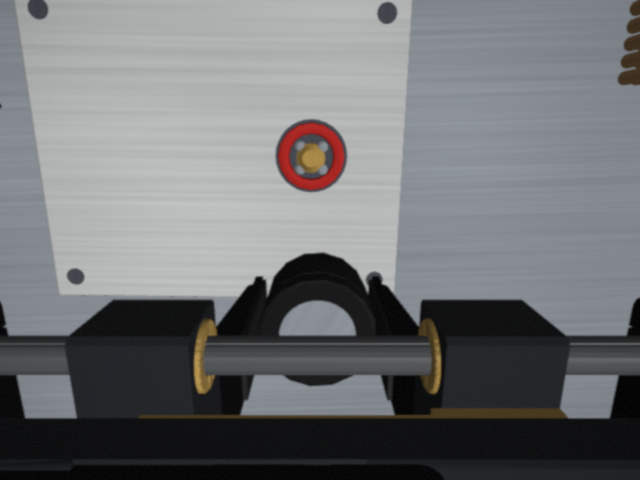

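The stud tip is at about (313,157), with the seal ring centred at (311,156.5). The knob is held between the pads, its top circle spanning columns 261-376 with its bottom at row 385.

```bash
python3 - <<'E'
from h import *
a=cv2.imread("pics/w8.png"); g=cv2.cvtColor(a,cv2.COLOR_BGR2HSV)
# brass tip
m=cv2.inRange(g,(12,90,90),(28,255,255)); m[:, :250]=0;m[:,370:]=0;m[:110]=0;m[200:]=0
ys,xs=np.nonzero(m); print("brass",xs.min(),xs.max(),ys.min(),ys.max(),xs.mean(),ys.mean())
cv2.imwrite("pics/c.png",cv2.resize(a[110:400,250:390],None,fx=2,fy=2))
r=cam("wrist"); s=arm.observe(); R=np.array(s["orientation"]);p=np.array(s["position"])
f=lambda u,v,z:(R.T@(px2w(r,u,v,z)-p)).round(4)
print("seal",f(310.7,156.3,.029)," tip",f(313,157,.047))
# predicted knob top circle for centre offset dx
for dx in (-.004,0,.004):
    q=[w2px(r,p+R@np.array([dx+.022*np.cos(t),.022*np.sin(t),-.005])) for t in np.linspace(0,6.28,72)]
    q=np.array(q); print(dx,q.min(0).round(1),q.max(0).round(1),[w2px(r,p+R@np.array([dx+k,0,-.005])).round(1)[1] for k in (.015,.016)])
E
```

```text
brass 297 324 143 172 310.5877483443709 157.52649006622516
seal [ 0.0577 -0.0037  0.1218]  tip [ 0.0582 -0.0021  0.1038]
-0.004 [257.  288.7] [375.6 396.3] [np.float64(306.8), np.float64(304.3)]
0 [256.6 278.1] [376.  387.1] [np.float64(296.5), np.float64(293.9)]
0.004 [256.2 267.4] [376.4 377.8] [np.float64(286.0), np.float64(283.4)]
```

View pics/c.png

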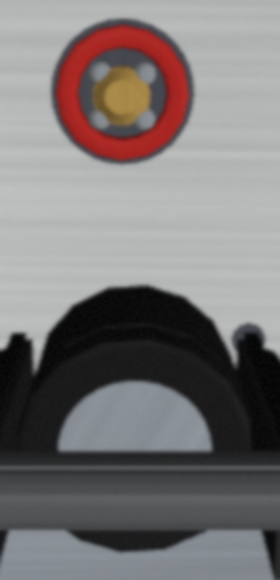

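```bash
python3 - <<'E'
from h import *
r=cam("wrist"); 
P={"w3":([.5271,-.0325,.1685],.008),"w5":([.4883,-.0929,.1855],.029),"w6":([.6013,-.0396,.1853],.031),"w8":([.5884,.015,.1507],.029)}
for k,(p,e) in P.items():
    a=cv2.imread(f"pics/{k}.png"); h=cv2.cvtColor(a,cv2.COLOR_BGR2HSV)
    m=cv2.inRange(h,(0,150,60),(6,255,255))|cv2.inRange(h,(174,150,60),(180,255,255))
    n,_,st,ce=cv2.connectedComponentsWithStats(m); i=1+np.argmax(st[1:,4]); x,y,w,hh,_=st[i]
    T=np.eye(4);T[:3,:3]=[[-1,e,0],[e,1,0],[0,0,-1]];T[:3,3]=p
    r["Tc"]=T@r["mount"]; u,v=x+(w-1)/2,y+(hh-1)/2
    W=px2w(r,u,v,.027); print(k,st[i],(u,v),W.round(4),"tool",(T[:3,:3].T@(W-p)).round(4))
E
```

```text
w3 [ 355  213   58   57 1338] (np.float64(383.5), np.float64(241.0)) [0.5296 0.0146 0.027 ] tool [-0.0022  0.0472  0.1415]
w5 [429 257  54  44 879] (np.float64(455.5), np.float64(278.5)) [0.5277 0.0124 0.027 ] tool [-0.0363  0.1065  0.1585]
w6 [ 360  102   59   61 1484] (np.float64(389.0), np.float64(132.0)) [0.5304 0.0132 0.027 ] tool [0.0725 0.0506 0.1583]
w8 [ 278  123   66   67 1851] (np.float64(310.5), np.float64(156.0)) [0.5305 0.0127 0.027 ] tool [ 0.0578 -0.004   0.1237]
```

```bash
python3 -m handwheel '0.02 -0.001 0 0 0 0;0.02 -0.001 0 0 0 0;0.0175 -0.0015 0 0 0 0;0 0 0.025 0 0 0;0 0 0.025 0 0 0;0 0 0.015 0 0 0;0 0 0 0 0 0;0 0 0 0 0 0' 0
python3 -m handwheel '0 0 0.002 0 0 0;0 0 0.002 0 0 0;0 0 0.002 0 0 0;0 0 0.002 0 0 0;0 0 0.002 0 0 0;0 0 0 0 0 0;0 0 0 0 0 0;0 0 0 0 0 0' 0
```

```text
t: 23.85
position: [0.5309, 0.0123, 0.0862]
orientation: [[-1.0, 0.03, -0.0], [0.03, 1.0, 0.0], [0.0, 0.0, -1.0]]
ft_force: [0.3, -0.1, -0.9]
opening: 0.0437
t: 24.65
position: [0.5308, 0.0122, 0.0759]
orientation: [[-1.0, 0.03, 0.0], [0.03, 1.0, 0.0], [-0.0, 0.0, -1.0]]
ft_force: [0.9, -0.5, -0.1]
opening: 0.0431
```

```bash
python3 -m handwheel '0 0.001 0.001 0 0 0;0 0 0.001 0 0 0;0 0 0.001 0 0 0;0 0 0.001 0 0 0;0 0 0.001 0 0 0;0 0 0.001 0 0 0;0 0 0 0 0 0;0 0 0 0 0 0' 0
```

```text
t: 25.45
position: [0.5308, 0.0131, 0.0699]
orientation: [[-1.0, 0.03, 0.0], [0.03, 1.0, 0.0], [-0.0, 0.0, -1.0]]
ft_force: [-0.4, -0.7, 0.6]
opening: 0.0434
```

```bash
python3 -m handwheel '0 0 0.001 0 0 0;0 0 0.001 0 0 0;0 0 0.001 0 0 0;0 0 0 0 0 0;0 0 0 0 0 0;0 0 0 0 0 0;0 0 0 0 0 0;0 0 0 0 0 0' 0
```

```text
t: 26.25
position: [0.5313, 0.013, 0.0677]
orientation: [[-1.0, 0.03, 0.002], [0.03, 1.0, -0.0], [-0.002, -0.0, -1.0]]
ft_force: [-1.0, -1.6, 9.5]
opening: 0.0435
```

Contact with the balls came where expected, at 9.5 N with little side load. I'll push on through the click.

```bash
python3 -m handwheel '0 0 0.001 0 0 0;0 0 0.001 0 0 0;0 0 0.001 0 0 0;0 0 0.001 0 0 0;0 0 0.001 0 0 0;0 0 0 0 0 0;0 0 0 0 0 0;0 0 0 0 0 0' 0
```

```text
t: 27.05
position: [0.5307, 0.0131, 0.0616]
orientation: [[-1.0, 0.03, -0.0], [0.03, 1.0, 0.0], [0.0, 0.0, -1.0]]
ft_force: [1.6, -3.2, -7.7]
opening: 0.0435
```

```bash
python3 -m handwheel '0 0 0.001 0 0 0;0 0 0.001 0 0 0;0 0 0.001 0 0 0;0 0 0 0 0 0;0 0 0 0 0 0;0 0 0 0 0 0;0 0 0 0 0 0;0 0 0 0 0 0' 0
```

```text
t: 27.85
position: [0.5307, 0.0133, 0.0589]
orientation: [[-1.0, 0.03, -0.0], [0.03, 1.0, 0.0], [0.0, 0.0, -1.0]]
ft_force: [-0.5, 1.5, 2.0]
opening: 0.0441
```

It clicked: the force went to -7.7 N, and the seal is now touching at +2 N. I'll press it home.

```bash
python3 -m handwheel '0 0 0.001 0 0 0;0 0 0.001 0 0 0;0 0 0.001 0 0 0;0 0 0.001 0 0 0;0 0 0 0 0 0;0 0 0 0 0 0;0 0 0 0 0 0;0 0 0 0 0 0' 0
```

```text
t: 28.65
position: [0.5308, 0.0132, 0.0551]
orientation: [[-1.0, 0.03, 0.0], [0.03, 1.0, 0.0], [-0.0, 0.0, -1.0]]
ft_force: [-1.3, 3.3, 7.8]
opening: 0.044
```

```bash
python3 -m handwheel '0 0 0.001 0 0 0;0 0 0 0 0 0;0 0 0 0 0 0;0 0 0 0 0 0;0 0 0 0 0 0;0 0 0 0 0 0;0 0 0 0 0 0;0 0 0 0 0 0' 0
```

```text
t: 29.45
position: [0.5308, 0.0132, 0.0547]
orientation: [[-1.0, 0.03, 0.001], [0.03, 1.0, 0.0], [-0.001, 0.0, -1.0]]
ft_force: [-4.5, 3.5, 16.2]
opening: 0.0441
```

```bash
python3 -m handwheel '0 0 0 0 0 0;0 0 0 0 0 0;0 0 0 0 0 0;0 0 0 0 0 0;0 0 0 0 0 0;0 0 0 0 0 0;0 0 0 0 0 0;0 0 0 0 0 0' 0
python3 - <<'E'
from h import *
a=cam("wrist")["img"]; b=cv2.resize(cam("scene")["img"][120:420,80:480],(640,480),interpolation=cv2.INTER_CUBIC)
cv2.imwrite("pics/f.png",cv2.resize(np.hstack([a,b]),(800,300),interpolation=cv2.INTER_AREA)[:,:,::-1])
s=arm.observe();print(s["position"],s["ft_force"],s["joint_vel"])
E
```

```text
t: 30.25
position: [0.5308, 0.0132, 0.0547]
orientation: [[-1.0, 0.03, 0.001], [0.03, 1.0, 0.0], [-0.001, 0.0, -1.0]]
ft_force: [-5.0, 3.0, 16.7]
opening: 0.0436
[0.53080218 0.01323933 0.05467482] [-5.14512725  3.13205429 16.00050483] [ 0.00080924 -0.00190972 -0.00357238  0.00072797  0.00053635  0.00091763]
```

View pics/f.png

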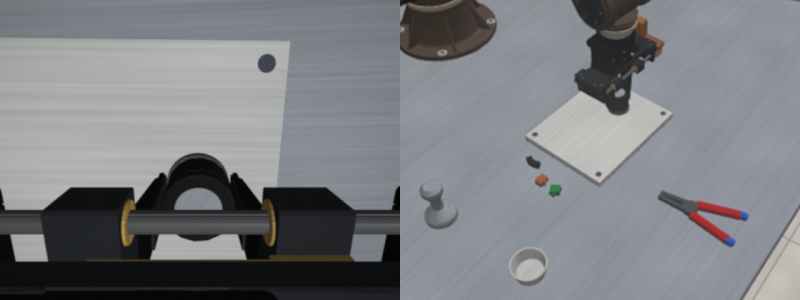

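The picture shows the knob on the boss at (198,200), upright and held. The scraps are on the bench at (533-556, 161-189). The bystanders are in place and the brush stands behind the gripper at (650,40). I'm handing in.

```bash
python3 -c "
from bench import arm
print(arm.finish_job())"
```

```text
the job is handed in; nothing more can be done
None
```

I finished the task and handed it in at about 30 s of the 70 s; the hand-in gives no verdict.

**What I did**
- **Brush grip:** My first grip missed because I lifted before the fingers had closed. The brush had not moved, and the second grip held.
- **Scraps:** One sweep took all three scraps off the plate's -y edge. The wrist picture afterwards showed all of them on the bench.
- **Brush:** I stood it back near its starting spot, clear of the plate, and released it. It is partly hidden behind the gripper in the last picture, but looks upright.
- **Knob:** The push reached at least 9.5 N on the balls, then the reading dropped to -7.7 N, which was the click. I then pressed on through the seal to a hard stop.

**Last checks**
- **Press:** It held steady at about 16 N downward. The rim works out at about 1.7 mm above stud_base, inferred from the tool height and assuming the knob has not slipped in the grip.
- **Scraps and bystanders:** The scraps are on the bench. The tamper, basket and pliers look unmoved; I judged this by eye in the last picture and did not measure it.

**Disagreements**
- My stud x estimates from different pictures ranged from 0.526 to 0.531 m. I used about 0.530 m.
- There is a side force of about 6 N in the final press, so the knob is slightly off centre. I expect that to be within the 5 mm limit, but did not measure it directly.

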